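# Stock-take: slide a thin enamel push plate over the riser's edge, stack it and count it

## Robot

A 6-joint arm with a two-finger parallel gripper is mounted at the origin on the work surface. World frame = base frame: x ahead of the robot, y to its left, z up, the work surface at z = 0. Lengths are in m, angles in rad, forces in N, time in s.
With the tool pointing down it reaches from about 0.225 to 0.875 m from the base axis. Payload 3.4 kg.
Tool frame: the origin (TCP) lies midway between the tips of the shut fingers; the grasp point (between the pads) lies 19 mm behind it; z points along the fingers, y is the direction in which the jaws open and shut (so a half turn about z gives the same grasp; the last joint's range is limited). The gripper opens to 85 mm and grips with 20 to 120 N. Pads are 22 mm wide; open, the fingers measure 114 mm over their backs; the gripper's body (76 mm by 85 mm) begins 54 mm behind the grasp point. The pads swing forward as they close: fully open they stand 13 mm farther back than shut.
Start: joints at [0.993, 0.276, 1.505, -0, 1.361, -0.121], TCP at [0.254, 0.516, 0.231] pointing down, gripper open.
Joint ranges: [-2.89, 2.89], [-0.75, 2.08], [0.22, 2.7], [-1.18, 4.32], [0.11, 2.71], [-2.7, 2.7]. Speed limits (rad/s): [2.57, 2.57, 3.14, 3.14, 3.14, 3.14].

## Interface

Orientations are given as [roll, pitch, yaw] about the fixed x, y, z axes, in that order (R = Rz(yaw) Ry(pitch) Rx(roll)).
In Python, from rig import robot gives the robot as it stands.
- The arm moves only by the tool carry_out, never from a script. Its argument "rows" is a list that holds one entry, the list of rows, each a list of 6 numbers: the shift along the tool's x, y, z in m, then the turn, a rotation vector about the tool's x, y, z in degrees. A call has 1 to 10 rows; each row shifts and turns the pose as measured when the row begins, along the tool's axes as they then stand; what a row does not reach is not made up. A row lasts 1/12 s, in which the tool goes at most 41.7 mm and 7.16 degrees, less where a joint would pass 70% of its speed; a pose out of reach is approached as far as the arm can. A call with a gripper value outside its range is refused whole. "grip" is the closure, from 0 (fully open) to 1 (shut), set as the call begins (left out, the last holds). The fingers move at their own pace and stop on an object; the grip force is fixed at half the most. Time passes only in rows, so rows that do not move let the fingers close. It gives the time, the measured TCP pose, the force and the opening at its end, in the units of the state.
- robot.state(): the state, without advancing time (a new reading comes with each control period).
- robot.camera(name): name is "side" or "top" or "wrist"; returns the picture (384x512x3 uint8, red, green, blue); there is no depth.
- robot.camera_model(name): a dict with "vertical_fov" (degrees; the focal length in pixels is half the picture's height over the tangent of half this angle, whatever the lens; pixels are square), "cx", "cy" (the principal point, pixels), "distortion" ([k1, k2, p1, p2, k3] as OpenCV has them; the pictures are not rectified), "camera_from_world" (4x4, takes a point from world to camera coordinates); the wrist camera has in their place "hand_eye" (4x4, takes a point from camera to tool coordinates, whose origin is the TCP and whose axes are the flange's). Camera axes: x right, y down, z forward; pixel columns grow to the right and rows downward; lengths in m; the calibration is good to about 2 mm. A picture is of the moment at which its call begins: read the wrist's pose just before it. camera_model takes no time and is no camera call.
- robot.finish_job(): hands the job in, once; it reports no verdict.
The state is a dict: "time": time; "joint_pos": joint angles; "qvel": joint speeds; "joint_torque": joint torques, N m; "eef_pos": TCP position; "tcp_rot": TCP orientation; "ft_force": force on the tool from outside, world axes, zero at the start; "wrist_torque": the same for the moment, N m; "grip_width": finger opening in m.
Only numpy, scipy, OpenCV 4.12 (cv2) and the standard library are available. Lean on these libraries where they do the work, as an engineer would, in place of code of your own. Each camera call takes 0.05 s, during which the arm holds its last target. There are 200 camera calls.

## Task

Slide the loose blue enamel plate towards you over the front edge of the white display riser until between a third and just under half of its length sticks out, then grip it by that overhanging part. Lay it flat on the cork spacer on top of the blue pile, squarely above the blue plate below (edges lined up to about a centimetre), setting it down rather than dropping it. Then press the blue key fully down on its tally counter to count it in and let it spring back; leave the green key, both piles and the other wares alone.

Things in the scene. Friction and masses are not known exactly. Their poses are not given: they have to be found in the camera images.
- plate: the loose blue enamelled-steel door push plate, white border line: 150 (its x) x 60 (y) x 3 mm, about 0.18 kg. Origin: centre of its underside, z up. Lies flat on the riser, roughly lengthwise, near end 15 to 80 mm from the front edge. Slides when pressed from above by closed fingertips (5 to 20 N) and drawn along. Gripped firmly across its 60 mm width near the overhanging end, it stays level
- riser: fixed white display riser, dark wooden sides: 280 (its x) x 260 (y) x 60 mm high, flat top. Origin: centre of its footprint at table level. The front edge, facing the robot, is the straight edge at x = -140 mm in its frame; the top board is 16 mm thick and there is free space below and in front of that edge for fingers to reach beneath the overhanging plate
- blue_plate: loose top plate of the blue pile, the same 150 x 60 x 3 mm blue plate; origin: centre of its underside, x along its length. It lies 23 mm above the table on a fixed cork spacer and plate, and carries blue_cork. The plate to be added belongs right above it, underside 23 mm above this underside, either way round
- blue_cork: loose cork spacer, 110 (x) x 36 (y) x 20 mm high, lying centred on blue_plate, its top 46 mm above the table; being narrower than the plates it leaves room for fingers at both sides beneath the added plate. Origin: centre of its underside
- green_plate: the same as blue_plate in the other pile, but green: not to be used. That pile and the blue one may swap places
- green_cork: cork spacer on green_plate, the same as blue_cork
- blue_counter: fixed steel tally counter, 70 (x) x 58 (y) x 28 mm high, with a dark window of three blank wheels and a blue round key on top. Origin: centre of its underside. The blue and green counters may swap places
- blue_key_top (a point): centre of the top face of the blue key (26 mm diameter, in a black collar of 42 mm diameter), 50 mm above the table when up, 10 mm above its collar
- blue_key (a joint): press depth of the blue key in m: 0 up, 0.006 fully down; sprung, 1.5 N at first and 5 N at full depth, springs back by itself
- green_counter: the same tally counter with a green key: not to be used
- green_key (a joint): press depth of the green key, as for blue_key; must stay up
- egg_cup: white ceramic egg cup, 44 mm diameter, 52 mm high, standing on the riser's far left corner; origin: centre of its underside
- spice_jar: blue ceramic jar with wooden lid, 42 mm diameter, 60 mm high, on the riser's far right corner; origin: centre of its underside
- mug: terracotta mug, 76 mm diameter, 85 mm high, on the table far left; origin: centre of its underside
- bowl: blue ceramic bowl, 100 mm diameter, 50 mm high, on the table far right; origin: centre of its underside
- candlestick: brass candlestick, 60 mm foot diameter, 75 mm high, on the table near left; origin: centre of its underside
- hare: white ceramic hare figurine, 60 mm diameter, 116 mm high to the ear tips, on the table near right; origin: centre of its underside
- trinket_box: dark wooden box, 60 x 80 x 40 mm high, on the table at the right; origin: centre of its underside
Things that resemble listed ones, but are neither listed nor needed, are in the scene too. Leave any orange or pink look-alike of the blue_plate alone.

How it is judged:
On the way, in this order (a step that is already met when the one before it is completed fails the run):
1. the blue plate lies flat on the riser with at least 40 mm sticking out over the front edge (x of plate in the frame of riser between -0.145 and -0.105 m and z of plate in the frame of riser between 0.057 and 0.063 m and angle between plate's own z axis and vertical below 0.05 rad and linear speed of plate below 0.03 m/s), for 0.2 s.
2. the plate lies flat and squarely on the cork of the blue pile, let go (horizontal distance between plate and blue_plate below 0.015 m and angle between the x axis of plate and the x axis of blue_plate, either way round below 0.17 rad and z of plate in the frame of blue_plate between 0.02 and 0.026 m and angle between plate's own z axis and vertical below 0.06 rad and contact force between the fingers and plate below 0.05 N), for 0.2 s.
3. the blue key is pressed fully down (value of joint blue_key above 0.005 m), for 0.03 s.
At the end, for the whole second after the job is handed in: The loose blue plate lies flat (within 0.06 rad) on the blue pile's cork, within 15 mm and 0.17 rad of the blue plate below (either way round), 20 to 26 mm above it, at rest and released; both keys are up (all of step 2 and linear speed of plate below 0.02 m/s and value of joint each of blue_key, green_key below 0.0015 m); the robot touches nothing.
It fails at once if the green key is pressed (value of joint green_key above 0.003 m).
It fails at once if the plate falls freely (more than about 12 mm) (contact force between each of the arm, the fingers and plate below 0.01 N and linear speed of plate above 0.5 m/s).
It fails at once if the plate ends up below pile height, on the table (height (world z) of plate below 0.035 m).
It fails at once if a pile is shifted by more than 15 mm (distance of any of blue_plate, blue_cork, green_plate, green_cork from where it was at the start of the episode above 0.015 m).
It fails at once if another ware is shifted by more than 20 mm or tipped (distance of any of egg_cup, spice_jar, mug, bowl, candlestick, hare, trinket_box from where it was at the start of the episode above 0.02 m or angle between any of egg_cup, spice_jar, mug, bowl, candlestick, hare, trinket_box's own z axis and vertical above 0.4 rad).
It also fails if it takes over 64 s, if anything falls off the work surface, if the arm or the gripper's body presses on something with over 40 N, if the wrist force passes 120 N, or if a joint passes its speed limit or range.

## Working session

There is one attempt and no reset: what is moved stays moved. The work goes in short steps, Python scripts to look and compute and a tool call to move; the robot and the scene stay as the last step left them, time stands still between calls to the robot, and variables do not carry over. Pictures are saved under pics/ and viewed, about 8 in all and at most 12, crops included, and the job is handed in when it is done.

Besides the shell and the picture viewer there is one more tool, called as a command line: name --argument value ..., lists and objects as JSON in quotes. carry_out: Moves the arm, as the interface text tells. Its arguments: {"type":"object","properties":{"rows":{"type":"array","items":{"type":"array","items":{"type":"array","items":{"type":"number"}}}},"grip":{"type":"number"}},"required":["rows"]}

```bash
mkdir -p pics; ls; python3 - <<'E'
from rig import robot
import cv2
for n in ("top","side"):
    cv2.imwrite(f"pics/{n}0.png",robot.camera(n)[:,:,::-1]); 
for n in ("top","side","wrist"): print(n,robot.camera_model(n))
s=robot.state();print(s)
a=cv2.imread("pics/top0.png");b=cv2.imread("pics/side0.png")
cv2.imwrite("pics/top0b.png",cv2.resize(a,(800,600),interpolation=cv2.INTER_CUBIC))
E
```

```text
pics
top {'vertical_fov': 49.95130298893454, 'cx': 251.82597916509306, 'cy': 195.40106511997774, 'distortion': array([-0.03219189,  0.        ,  0.        ,  0.        ,  0.        ]), 'camera_from_world': array([[ 0.01603454, -0.99985453,  0.00581569, -0.05139875],
       [-0.99459529, -0.01654639, -0.10250085,  0.55842288],
       [ 0.10258217, -0.0041407 , -0.99471592,  1.30497448],
       [ 0.        ,  0.        ,  0.        ,  1.        ]])}
side {'vertical_fov': 45.23019175572861, 'cx': 254.5299880617888, 'cy': 193.76612687724662, 'distortion': array([0.00100218, 0.        , 0.        , 0.        , 0.        ]), 'camera_from_world': array([[ 0.77607854, -0.63059347,  0.0073468 , -0.43243516],
       [-0.33686431, -0.42437499, -0.84049289,  0.21294266],
       [ 0.53312713,  0.64981362, -0.54177276,  1.13413136],
       [ 0.        ,  0.        ,  0.        ,  1.        ]])}
wrist {'vertical_fov': 60.29930661955184, 'cx': 256.08706324444756, 'cy': 189.75383764853032, 'distortion': array([-0.07839269,  0.        ,  0.        ,  0.        ,  0.        ]), 'hand_eye': array([[ 1.8
[... 296 characters left out ...]
e+00,
         1.00000000e+00]])}
{'time': 0.1, 'joint_pos': array([ 9.92994090e-01,  2.76515516e-01,  1.50601149e+00,  8.83649636e-06,
        1.36070040e+00, -1.20978971e-01]), 'qvel': array([ 0.00070274, -0.00370707, -0.00279388,  0.00049214, -0.0014394 ,
        0.00055485]), 'joint_torque': array([ 6.92891444e-04, -4.17693830e+01, -2.46405065e+01, -5.10343341e-06,
        5.85298476e-03,  1.09282473e-05]), 'eef_pos': array([0.25336245, 0.51564286, 0.2305335 ]), 'tcp_rot': array([-3.13997089e+00, -2.05864396e-04,  2.68476737e+00]), 'ft_force': array([-0.0304036 ,  0.11979914,  0.3383065 ]), 'wrist_torque': array([-0.03252234, -0.01041276, -0.0090122 ]), 'grip_width': 0.08532662902426684}
```

View pics/top0b.png

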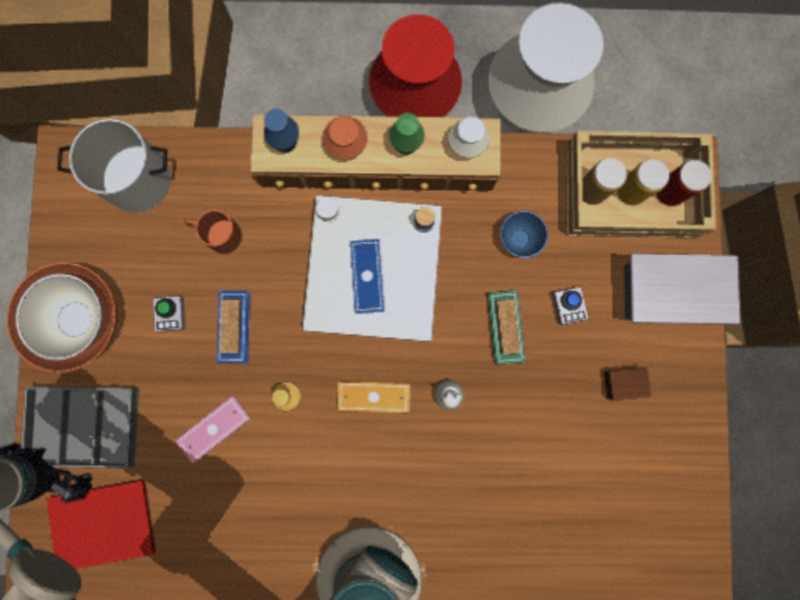

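View pics/side0.png

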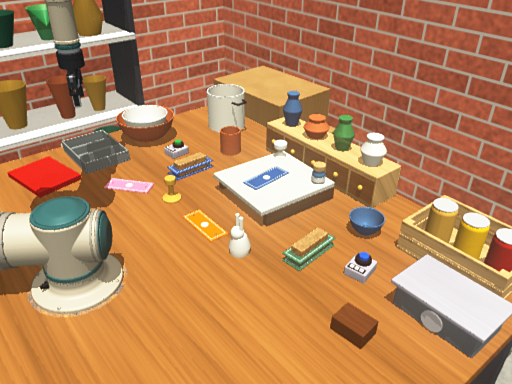

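Top view, in the 800x600 enlargement:
- Loose blue plate on the riser at (367,276).
- Look-alikes: the blue pile's plate under cork (232,327), the green pile (507,327), the orange plate (373,397) and the pink plate (213,430).
- Blue key (572,300) and green key (165,309).

I choose the plate at (367,276), the pile at (232,327) and the key at (572,300). Next I measure them and check one close crop.

```bash
cat > h.py <<'E'
import numpy as np, cv2
from rig import robot
from scipy.spatial.transform import Rotation as R
def K(m):
    f=192/np.tan(np.radians(m["vertical_fov"]/2)); return np.array([[f,0,m["cx"]],[0,f,m["cy"]],[0,0,1.]])
def cast(px,z,name="top",state=None):
    m=robot.camera_model(name)
    n=cv2.undistortPoints(np.float64(px).reshape(-1,1,2),K(m),np.array(m["distortion"])).reshape(-1,2)
    d=np.c_[n,np.ones(len(n))]
    if name=="wrist":
        T=np.eye(4);T[:3,:3]=R.from_euler("xyz",state["tcp_rot"]).as_matrix();T[:3,3]=state["eef_pos"]
        W=T@m["hand_eye"]
    else: W=np.linalg.inv(m["camera_from_world"])
    d=d@W[:3,:3].T;o=W[:3,3]
    return o+d*((z-o[2])/d[:,2])[:,None]
def rect(pts):
    """centre, (long,short), yaw of long side, from Nx2 metres"""
    (c,s,a)=cv2.minAreaRect(np.float32(pts[:,:2]*1000)); 
    if s[0]<s[1]: s=s[::-1];a+=90
    a=(a+90)%180-90
    return np.round(c,1),np.round(s,1),round(a,2)
def blobs(img,lo,hi,amin=40):
    hsv=cv2.cvtColor(img,cv2.COLOR_RGB2HSV)
    m=cv2.inRange(hsv,np.array(lo),np.array(hi))
    cs,_=cv2.findContours(m,cv2.RETR_EXTERNAL,cv2.CHAIN_APPROX_NONE)
    return [c.reshape(-1,2) for c in cs if cv2.contourArea(c)>amin]
E
python3 - <<'E'
from h import *
im=cv2.imread("pics/top0.png")[:,:,::-1].copy()
def show(lab,lo,hi,z,amin=40):
    for c in blobs(im,lo,hi,amin):
        print(lab,c.mean(0).round(),rect(cast(c,z)))
show("blue@63",(105,120,40),(125,255,255),.063)
show("blue@26",(105,120,40),(125,255,255),.026)
show("blue@50",(105,120,40),(125,255,255),.050)
show("green@50",(60,100,30),(85,255,255),.050)
show("cork@46",(8,60,120),(18,170,255),.046,150)
# riser white
show("riser@60",(0,0,150),(180,45,255),.060,2000)
for c in blobs(im,(0,0,150),(180,45,255),2000):
    q=cv2.approxPolyDP(c.reshape(-1,1,2),8,True).reshape(-1,2);print(q.tolist());print(cast(q,.06).round(4)[:,:2].tolist())
cr=im[170:290,130:390,::-1]; cv2.imwrite("pics/crop1.png",cv2.resize(cr,None,fx=3,fy=3,interpolation=cv2.INTER_CUBIC))
E
```

```text
blue@63 [366. 191.] (array([ 574.1, -403.8]), array([25.6, 22.3]), -89.02)
blue@63 [155. 207.] (array([507.3, 275.8]), array([138.7,  47.5]), 2.27)
blue@63 [235. 176.] (array([616.2,  11.9]), array([132.1,  45.5]), 5.31)
blue@63 [179.  84.] (array([913.4, 204.4]), array([78. , 48.4]), 26.02)
blue@26 [366. 191.] (array([ 578.5, -414.3]), array([26.4, 23. ]), -89.02)
blue@26 [155. 207.] (array([509.8, 284.7]), array([142.7,  48.9]), 2.27)
blue@26 [235. 176.] (array([621.7,  13.3]), array([135.8,  46.8]), 5.31)
blue@26 [179.  84.] (array([927.4, 211.3]), array([80.2, 49.8]), 26.02)
blue@50 [366. 191.] (array([ 575.6, -407.5]), array([25.9, 22.5]), -89.02)
blue@50 [155. 207.] (array([508.2, 278.9]), array([140.1,  48. ]), 2.27)
blue@50 [235. 176.] (array([618.1,  12.4]), array([133.4,  45.9]), 5.31)
blue@50 [179.  84.] (array([918.3, 206.8]), array([78.8, 48.9]), 26.02)
green@50 [104. 196.] (array([545.7, 427.7]), array([28.9, 22.5]), 3.07)
cork@46 [ 90. 374.] (array([  9.2, 439. ]), array([273.2,  81.5]), -88.54)
cork@46 [ 21. 333.] (array([107.2, 676.8]), array([110.9,  82.7]), 6.96)
c
[... 798 characters left out ...]
), array([220.2, 138.9]), -89.1)
riser@60 [238. 171.] (array([633.9,   1.7]), array([278.8, 260.5]), -3.95)
riser@60 [358.  45.] (array([1074. , -393.5]), array([282.9, 180.9]), 3.62)
[[405, 163], [406, 205], [472, 206], [470, 164]]
[[0.6686, -0.5318], [0.5335, -0.5319], [0.5337, -0.7452], [0.6695, -0.7441]]
[[202, 126], [194, 210], [275, 217], [282, 132]]
[[0.7778, 0.1218], [0.5068, 0.1391], [0.4889, -0.1161], [0.7625, -0.1359]]
[[365, 3], [332, 20], [342, 46], [368, 52], [346, 61], [339, 82], [364, 80], [379, 61], [385, 21]]
[[1.2119, -0.4118], [1.1482, -0.3], [1.0575, -0.3323], [1.0388, -0.4185], [1.0058, -0.345], [0.9334, -0.3211], [0.9421, -0.4035], [1.0085, -0.4544], [1.1494, -0.4779]]
```

View pics/crop1.png

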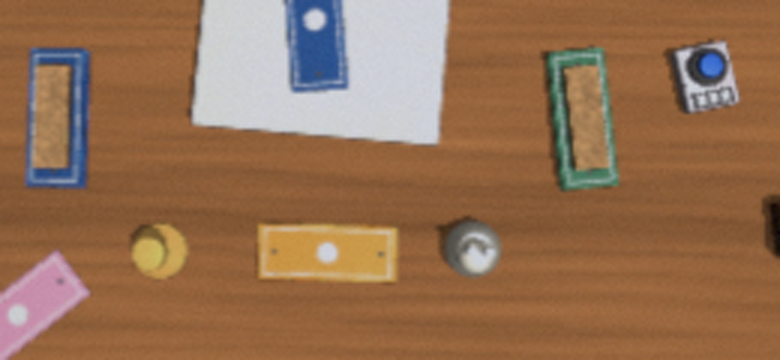

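The crop shows the blue plate lengthwise on the riser, the blue pile left (cork at 49,117), and the blue key on the right-hand counter at (708,66). This confirms the choice.

```bash
cat >> h.py <<'E'
def plan(target,yawdeg,n):
    """n equal rows to world target, tool down, yaw in deg; level out tilt in row 1"""
    s=robot.state();y0=s["tcp_rot"][2];d=np.array(target)-s["eef_pos"]
    dy=(np.radians(yawdeg)-y0+np.pi)%(2*np.pi)-np.pi
    Rc=R.from_euler("xyz",s["tcp_rot"]);out=[]
    for i in range(n):
        v=R.from_euler("xyz",[np.pi,0,y0+dy*i/n]).inv().apply(d/n)
        r=(R.from_euler("xyz",[np.pi,0,y0+dy*(i+1)/n]).as_matrix())
        b=(Rc if i==0 else R.from_euler("xyz",[np.pi,0,y0+dy*i/n])).as_matrix()
        w=np.degrees(R.from_matrix(b.T@r).as_rotvec())
        out.append(np.r_[v.round(4),w.round(2)].tolist())
    print("at",s["time"],s["eef_pos"].round(4),np.degrees(s["tcp_rot"]).round(2),"F",s["ft_force"].round(2));
    for k in range(0,n,10): print(out[k:k+10])
E
python3 -c "
from h import *
plan((.621,.0125,.20),185.3,18)"
```

```text
at 0.1 [0.2534 0.5156 0.2305] [-1.7991e+02 -1.0000e-02  1.5383e+02] F [-0.03  0.12  0.34]
[[-0.0307, -0.0161, 0.0017, -0.09, -0.01, -1.75], [-0.0302, -0.017, 0.0017, -0.0, 0.0, -1.75], [-0.0296, -0.0179, 0.0017, 0.0, 0.0, -1.75], [-0.0291, -0.0188, 0.0017, -0.0, 0.0, -1.75], [-0.0285, -0.0197, 0.0017, 0.0, 0.0, -1.75], [-0.0279, -0.0206, 0.0017, 0.0, 0.0, -1.75], [-0.0272, -0.0214, 0.0017, 0.0, 0.0, -1.75], [-0.0266, -0.0222, 0.0017, -0.0, 0.0, -1.75], [-0.0259, -0.023, 0.0017, -0.0, 0.0, -1.75], [-0.0252, -0.0238, 0.0017, 0.0, 0.0, -1.75]]
[[-0.0244, -0.0245, 0.0017, 0.0, 0.0, -1.75], [-0.0237, -0.0253, 0.0017, 0.0, 0.0, -1.75], [-0.0229, -0.026, 0.0017, 0.0, 0.0, -1.75], [-0.0221, -0.0267, 0.0017, -0.0, 0.0, -1.75], [-0.0212, -0.0273, 0.0017, 0.0, 0.0, -1.75], [-0.0204, -0.028, 0.0017, 0.0, 0.0, -1.75], [-0.0195, -0.0286, 0.0017, 0.0, 0.0, -1.75], [-0.0187, -0.0292, 0.0017, -0.0, 0.0, -1.75]]
```

carry_out --rows '[[[-0.031,-0.016,0.002,0,0,-1.75],[-0.03,-0.017,0.002,0,0,-1.75],[-0.03,-0.018,0.002,0,0,-1.75],[-0.029,-0.019,0.002,0,0,-1.75],[-0.0285,-0.02,0.002,0,0,-1.75],[-0.028,-0.0205,0.002,0,0,-1.75],[-0.027,-0.0215,0.002,0,0,-1.75],[-0.0265,-0.022,0.002,0,0,-1.75],[-0.026,-0.023,0.002,0,0,-1.75],[-0.025,-0.024,0.001,0,0,-1.75]]]' --grip 1

```text
time: 0.93
eef_pos: [0.4619, 0.2312, 0.2053]
tcp_rot: [-3.14, -0.009, 3.019]
ft_force: [0.7, 0.0, -0.3]
grip_width: 0.0005
```

carry_out --rows '[[[-0.0245,-0.0245,0.002,0,0,-1.75],[-0.0235,-0.025,0.002,0,0,-1.75],[-0.023,-0.026,0.002,0,0,-1.75],[-0.022,-0.027,0.002,0,0,-1.75],[-0.021,-0.0275,0.002,0,0,-1.75],[-0.0205,-0.028,0.002,0,0,-1.75],[-0.0195,-0.0285,0.002,0,0,-1.75],[-0.019,-0.029,0.001,0,0,-1.75]]]'

```text
time: 1.6
eef_pos: [0.6366, 0.0002, 0.1845]
tcp_rot: [3.14, -0.015, -3.009]
ft_force: [0.6, 1.0, 0.3]
grip_width: 0.0003
```

```bash
python3 -c "
from h import *
plan((.621,.0125,.20),185.3,3)"
```

```text
at 1.6 [6.366e-01 2.000e-04 1.845e-01] [ 179.88   -0.89 -172.41] F [0.62 1.05 0.25]
[[0.0046, 0.0048, -0.0052, 0.11, -0.89, 0.76], [0.0047, 0.0047, -0.0052, 0.0, -0.0, 0.76], [0.0048, 0.0046, -0.0052, -0.0, -0.0, 0.76]]
```

carry_out --rows '[[[0.004,0.004,0,0,-0.9,0.7],[0.004,0.004,0,0,0,0.7],[0.003,0.003,0,0,0,0.7],[0,0,0,0,0,0],[0,0,0,0,0,0]]]'

```text
time: 2.02
eef_pos: [0.6266, 0.0038, 0.1801]
tcp_rot: [-3.141, -0.003, -3.056]
ft_force: [0.4, -0.9, 0.8]
grip_width: -0.0001
```

```bash
python3 - <<'E'
from h import *
s=robot.state();im=robot.camera("wrist")
cv2.imwrite("pics/w1.png",im[:,:,::-1])
for c in blobs(im,(100,90,30),(130,255,255),500):
    print(c.mean(0).round(),rect(cast(c,.063,"wrist",s)))
plan((.621,.0125,.075),185.3,4)
E
```

```text
[125. 287.] (array([ 733.7, -108.9]), array([41.1, 22.8]), 84.4)
[271. 164.] (array([616.3,  14.7]), array([132.7,  45.6]), 5.33)
[272. 154.] (array([616.2,  14.6]), array([148.6,  59.4]), 5.36)
at 2.0667 [0.6265 0.0041 0.1803] [ 1.8000e+02 -1.7000e-01 -1.7505e+02] F [ 0.36  0.13 -0.3 ]
[[0.0012, 0.0022, 0.0263, 0.0, -0.17, -0.09], [0.0012, 0.0022, 0.0263, 0.0, 0.0, -0.09], [0.0012, 0.0022, 0.0263, -0.0, 0.0, -0.09], [0.0012, 0.0022, 0.0263, 0.0, 0.0, -0.09]]
```

View pics/w1.png

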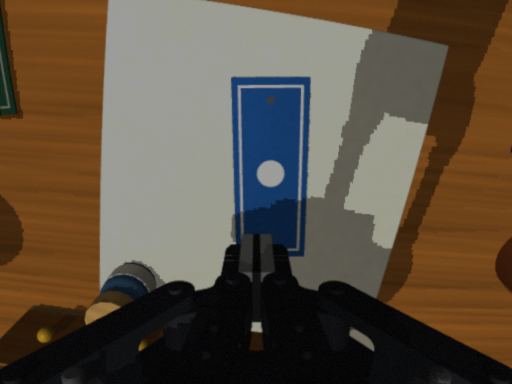

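Wrist view: the plate (271,164) is fully seen, with the front riser edge running from (115,0) to (447,45). The closed fingers stand over the plate's far half.

```bash
python3 - <<'E'
from h import *
s=robot.state()
p=cast([(110,0),(447,45),(280,22)],.060,"wrist",s);print(p.round(4)[:,:2].tolist())
plan((.621,.0143,.070),185.3,5)
E
```

```text
[[0.4962, -0.115], [0.5041, 0.1407], [0.5024, 0.0113]]
at 2.0667 [0.6265 0.0041 0.1803] [ 1.8000e+02 -1.7000e-01 -1.7505e+02] F [ 0.36  0.13 -0.3 ]
[[0.0009, 0.0021, 0.0221, 0.0, -0.17, -0.07], [0.0009, 0.0021, 0.0221, -0.0, 0.0, -0.07], [0.0009, 0.0021, 0.0221, 0.0, 0.0, -0.07], [0.0009, 0.0021, 0.0221, 0.0, 0.0, -0.07], [0.0009, 0.0021, 0.0221, -0.0, 0.0, -0.07]]
```

carry_out --rows '[[[0.001,0.002,0.02,0,-0.2,0],[0.001,0.002,0.02,0,0,0],[0.001,0.002,0.02,0,0,0],[0.001,0.002,0.02,0,0,0],[0.001,0.002,0.01,0,0,0],[0,0,0.005,0,0,0],[0,0,0,0,0,0]]]'

```text
time: 2.65
eef_pos: [0.6214, 0.0201, 0.087]
tcp_rot: [-3.14, 0.01, -3.046]
ft_force: [-0.1, -0.2, -0.2]
grip_width: 0.0003
```

carry_out --rows '[[[0,-0.003,0.008,0,0.6,0],[0,-0.002,0.006,0,0,0],[0,0,0.004,0,0,0],[0,0,0.002,0,0,0],[0,0,0.002,0,0,0],[0,0,0,0,0,0]]]'

```text
time: 3.15
eef_pos: [0.6253, 0.0143, 0.0666]
tcp_rot: [-3.138, 0.006, -3.046]
ft_force: [0.3, 0.8, -0.4]
grip_width: -0.0003
```

carry_out --rows '[[[0,0,0.0015,0,0,0],[0,0,0.0015,0,0,0],[0,0,0.0015,0,0,0],[0,0,0.0015,0,0,0]]]'

```text
time: 3.48
eef_pos: [0.6261, 0.014, 0.063]
tcp_rot: [-3.138, 0.008, -3.046]
ft_force: [-5.1, 0.0, 14.7]
grip_width: -0.0002
```

carry_out --rows '[[[0.003,0,0.001,0,0,0],[0.005,0,0.001,0,0,0],[0.006,0,0.001,0,0,0],[0.006,0,0.001,0,0,0],[0.006,0,0.001,0,0,0],[0.006,0,0.001,0,0,0],[0.005,0,0.001,0,0,0],[0.003,0,0.001,0,0,0]]]'

```text
time: 4.15
eef_pos: [0.5966, 0.0094, 0.0633]
tcp_rot: [-3.133, 0.041, -3.046]
ft_force: [1.0, -0.3, 4.9]
grip_width: -0.0002
```

```bash
python3 - <<'E'
from h import *
s=robot.state();im=robot.camera("top")
for c in blobs(im,(105,120,40),(125,255,255),300): print(c.mean(0).round(),rect(cast(c,.063)))
plan((.52,.006,.063),185.3,10)
E
```

```text
at 4.2 [0.5961 0.0094 0.0633] [-179.53    2.29 -174.54] F [0.25 0.39 6.27]
[[0.0076, 0.0004, 0.0, -0.47, 2.29, 0.01], [0.0076, 0.0004, 0.0, -0.0, -0.0, 0.02], [0.0076, 0.0004, 0.0, 0.0, -0.0, 0.02], [0.0076, 0.0004, 0.0, 0.0, -0.0, 0.02], [0.0076, 0.0004, 0.0, 0.0, -0.0, 0.02], [0.0076, 0.0004, 0.0, -0.0, -0.0, 0.02], [0.0076, 0.0004, 0.0, 0.0, -0.0, 0.02], [0.0076, 0.0004, 0.0, -0.0, -0.0, 0.02], [0.0076, 0.0004, 0.0, 0.0, -0.0, 0.02], [0.0076, 0.0004, 0.0, 0.0, -0.0, 0.02]]
```

```bash
cat >> h.py <<'E'
def wplate(z=.063,name=None):
    s=robot.state();im=robot.camera("wrist")
    if name: cv2.imwrite(name,im[:,:,::-1])
    for c in blobs(im,(100,90,30),(130,255,255),500):
        w=cast(c,z,"wrist",s)
        print(c.min(0),c.max(0),rect(w),"nearest-x pts",np.round(w[np.argsort(w[:,0])[:3],:2].mean(0),4))
    return im
E
python3 -c "
from h import *
im=wplate(name='pics/w2.png')"
```

```text
[204  91] [315 287] (array([570. ,   8.6]), array([94.6, 45.9]), 5.46) nearest-x pts [0.5208 0.0261]
[187  71] [333 290] (array([567. ,   8.3]), array([104.4,  59.6]), 5.47) nearest-x pts [0.5123 0.0319]
```

View pics/w2.png

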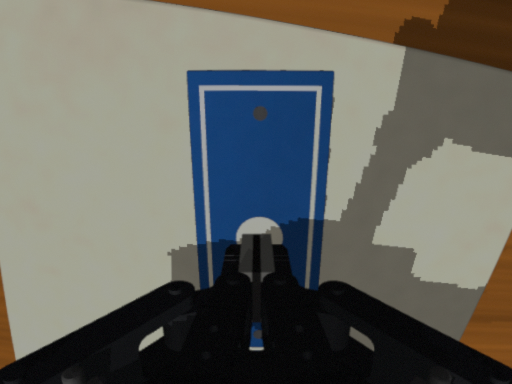

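The plate follows: its near edge is at rows 71-75 and the front riser edge lies above it from (150,0) to (512,72). The fingers press near the white dot. About 80 mm remain.

carry_out --rows '[[[0.003,0,0.001,0,0.7,0],[0.006,0,0.001,0,0.6,0],[0.006,0,0.001,0,0.6,0],[0.006,0,0.001,0,0.6,0],[0.006,0,0.001,0,0.5,0],[0.006,0,0.001,0,0.5,0],[0.006,0,0.001,0,0.5,0],[0.006,0,0.001,0,0.4,0],[0.005,0,0.001,0,0.4,0],[0.003,0,0.001,0,0.4,0]]]'

```text
time: 5.08
eef_pos: [0.5542, 0.0029, 0.0631]
tcp_rot: [-3.127, -0.016, -3.048]
ft_force: [1.1, 0.4, 5.3]
grip_width: 0.0001
```

```bash
python3 -c "
from h import *
im=wplate(name='pics/w3.png')
plan((.52,.003,.063),185.3,6)"
```

```text
[205  91] [313 287] (array([527.7,   1.9]), array([93.6, 45.9]), 5.48) nearest-x pts [0.479  0.0196]
[189  71] [330 290] (array([524.6,   1.7]), array([103.4,  59.6]), 5.6) nearest-x pts [0.4707 0.0256]
at 5.1333 [0.5539 0.0028 0.0631] [-179.17   -0.98 -174.65] F [ 0.5  -0.59  6.81]
[[0.0056, 0.0006, 0.0, -0.83, -0.98, 0.02], [0.0056, 0.0006, 0.0, 0.0, -0.0, 0.01], [0.0056, 0.0006, 0.0, -0.0, -0.0, 0.01], [0.0056, 0.0006, 0.0, 0.0, -0.0, 0.01], [0.0056, 0.0006, 0.0, -0.0, -0.0, 0.01], [0.0056, 0.0005, 0.0, 0.0, -0.0, 0.01]]
```

carry_out --rows '[[[0.003,0,0.001,-0.3,0,0],[0.006,0,0.001,-0.2,0.2,0],[0.006,0,0.001,-0.2,0.3,0],[0.006,0,0.001,-0.1,0.4,0],[0.006,0,0.001,-0.1,0.4,0],[0.006,0,0.001,-0.1,0.4,0],[0.006,0,0.001,-0.1,0.4,0],[0.006,0,0.001,0,0.3,0],[0.004,0,0.0005,0,0.3,0],[0,0,0,0,0,0]]]'

```text
time: 5.97
eef_pos: [0.513, -0.0031, 0.0633]
tcp_rot: [-3.142, -0.035, -3.049]
ft_force: [0.8, -0.2, 0.7]
grip_width: -0.0001
```

```bash
python3 -c "
from h import *
im=wplate(name='pics/w4.png')
s=robot.state()
# front edge: white->wood along columns left/right of plate
g=cv2.cvtColor(im,cv2.COLOR_RGB2HSV)
pts=[]
for c in list(range(20,170,15))+list(range(350,500,15)):
    r=[k for k in range(0,260) if g[k:k+6,c,1].max()<60]
    if r: pts.append((c,r[0]))
w=cast(pts,.06,'wrist',s)
for p,q in zip(pts,w): print(p,q[:2].round(4))
print(s['eef_pos'],s['tcp_rot'],s['ft_force'])"
```

```text
[206  91] [313 287] (array([486.5,  -4.1]), array([93.7, 45.9]), 5.33) nearest-x pts [0.4378 0.0135]
[189  72] [329 290] (array([483.5,  -4.3]), array([103.4,  59.8]), 5.44) nearest-x pts [0.4293 0.0192]
(20, 0) [ 0.4092 -0.1151]
(35, 0) [ 0.4091 -0.108 ]
(50, 171) [ 0.4841 -0.1034]
(65, 173) [ 0.4844 -0.096 ]
(80, 176) [ 0.4852 -0.0886]
(95, 178) [ 0.4855 -0.0814]
(110, 180) [ 0.4858 -0.0741]
(125, 183) [ 0.4865 -0.067 ]
(140, 185) [ 0.4868 -0.0598]
(155, 187) [ 0.4872 -0.0527]
(350, 217) [0.4933 0.0404]
(365, 220) [0.4941 0.048 ]
(380, 222) [0.4945 0.0556]
(395, 0) [0.3966 0.0447]
(410, 227) [0.4958 0.0711]
(425, 229) [0.4961 0.079 ]
(440, 231) [0.4966 0.087 ]
(455, 233) [0.497  0.0952]
(470, 236) [0.4979 0.1037]
(485, 238) [0.4984 0.1123]
[ 0.51296383 -0.00312034  0.06322654] [-3.14159254 -0.03527088 -3.04904115] [-1.10424911  0.22264717  3.50425372]
```

View pics/w4.png

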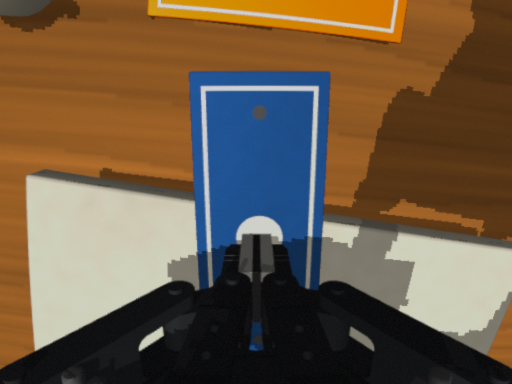

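Plate overhang is about 59 mm: the near end is at row 72 and the riser edge crosses at rows ~190-215. That gives riser-frame x ≈ -0.124. Next I lift off and go to the grip pose.

carry_out --rows '[[[0,0,-0.006,0,0,0],[0,0,-0.012,0,-1,0],[0,0,-0.02,0,-1,0],[0,0,-0.02,0,0,0],[0,0,-0.01,0,0,0],[0,0,0,0,0,0]]]'

```text
time: 6.52
eef_pos: [0.5095, -0.0023, 0.1334]
tcp_rot: [3.139, -0.007, -3.048]
ft_force: [-0.1, 0.3, -0.1]
grip_width: 0.0002
```

```bash
python3 - <<'E'
from h import *
wplate(name='pics/w5.png')
t=cv2.imread("pics/top0.png")[:,:,::-1]
print("hare",cast([(287,252)],.06).round(3),"candle",cast([(182,254)],.04).round(3))
plan((.459,-.0065,.12),185.4,5)
E
```

```text
[220  97] [292 251] (array([492.7,  -3.4]), array([106.3,  45.6]), 5.32) nearest-x pts [0.4383 0.0135]
[209  84] [303 278] (array([499.7,  -2.7]), array([136.3,  59.8]), 5.25) nearest-x pts [0.4298 0.0194]
hare [[ 0.38  -0.155  0.06 ]] candle [[0.368 0.176 0.04 ]]
at 6.5667 [ 0.5092 -0.0023  0.1327] [ 179.85   -0.46 -174.66] F [ 0.46 -0.09 -0.45]
[[0.0101, 0.0001, 0.0025, 0.15, -0.46, -0.01], [0.0101, 0.0001, 0.0025, 0.0, 0.0, -0.01], [0.0101, 0.0001, 0.0025, 0.0, 0.0, -0.01], [0.0101, 0.0001, 0.0025, -0.0, 0.0, -0.01], [0.0101, 0.0001, 0.0025, 0.0, 0.0, -0.01]]
```

carry_out --rows '[[[0.01,0,0,0,-0.4,0],[0.01,0,0,0,0,0],[0.01,0,0,0,0,0],[0.008,0,0,0,0,0],[0.004,0,0,0,0,0],[0,0,0,0,0,0],[0,0,0,0,0,0]]]' --grip 0

```text
time: 7.15
eef_pos: [0.4573, -0.0059, 0.1293]
tcp_rot: [3.136, -0.01, -3.048]
ft_force: [-0.3, -0.3, 0.6]
grip_width: 0.0834
```

```bash
python3 - <<'E'
from h import *
plan((.459,-.0065,.04),185.4,8)
E
```

```text
at 7.15 [ 0.4573 -0.0059  0.1293] [ 179.71   -0.55 -174.66] F [-0.3  -0.25  0.63]
[[-0.0002, -0.0001, 0.0112, 0.29, -0.55, -0.01], [-0.0002, -0.0001, 0.0112, 0.0, 0.0, -0.01], [-0.0002, -0.0001, 0.0112, -0.0, 0.0, -0.01], [-0.0002, -0.0001, 0.0112, 0.0, 0.0, -0.01], [-0.0002, -0.0001, 0.0112, 0.0, 0.0, -0.01], [-0.0002, -0.0001, 0.0112, -0.0, 0.0, -0.01], [-0.0002, -0.0001, 0.0112, 0.0, 0.0, -0.01], [-0.0002, -0.0001, 0.0112, -0.0, 0.0, -0.01]]
```

carry_out --rows '[[[0,0,0.011,0.3,-0.5,0],[0,0,0.012,0,0,0],[0,0,0.012,0,0,0],[0,0,0.012,0,0,0],[0,0,0.012,0,0,0],[0,0,0.01,0,0,0],[0,0,0.006,0,0,0],[0,0,0.003,0,0,0],[0,0,0,0,0,0]]]'

```text
time: 7.9
eef_pos: [0.4629, -0.0066, 0.0487]
tcp_rot: [-3.14, 0.007, -3.049]
ft_force: [0.8, 0.4, 0.2]
grip_width: 0.0855
```

```bash
python3 - <<'E'
from h import *
plan((.459,-.0065,.04),185.4,3)
E
```

```text
at 7.9 [ 0.4629 -0.0066  0.0487] [-179.89    0.41 -174.68] F [0.78 0.4  0.2 ]
[[0.0013, 0.0001, 0.0029, -0.11, 0.41, -0.03], [0.0013, 0.0001, 0.0029, 0.0, 0.0, -0.03], [0.0013, 0.0001, 0.0029, -0.0, 0.0, -0.03]]
```

carry_out --rows '[[[0.002,0,0.004,0,0.4,0],[0.001,0,0.003,0,0,0],[0,0,0.001,0,0,0],[0,0,0,0,0,0]]]'

```text
time: 8.23
eef_pos: [0.4612, -0.0071, 0.0411]
tcp_rot: [-3.139, 0.002, -3.049]
ft_force: [-0.0, 0.4, 0.4]
grip_width: 0.0852
```

carry_out --rows '[[[0,0,0,0,0,0],[0,0,0,0,0,0],[0,0,0,0,0,0],[0,0,0,0,0,0],[0,0,0,0,0,0],[0,0,0,0,0,0],[0,0,0,0,0,0],[0,0,0,0,0,0]]]' --grip 1

```text
time: 8.9
eef_pos: [0.4617, -0.0072, 0.0423]
tcp_rot: [-3.138, 0.004, -3.049]
ft_force: [0.4, -0.0, 0.9]
grip_width: 0.0577
```

```bash
python3 - <<'E'
from h import *
wplate(name='pics/w6.png')
plan((.459,-.0065,.04),185.4,1)
E
```

```text
[199 226] [312 347] (array([470.5,  -6. ]), array([60.9, 45.8]), 5.77) nearest-x pts [0.4382 0.0129]
[181 205] [331 354] (array([468.3,  -6.3]), array([74.1, 60. ]), 5.47) nearest-x pts [0.4288 0.0183]
at 8.95 [ 0.4616 -0.0072  0.0423] [-179.82    0.25 -174.67] F [-0.62  0.49  0.69]
[[0.0026, 0.0009, 0.0023, -0.18, 0.25, -0.07]]
```

View pics/w6.png

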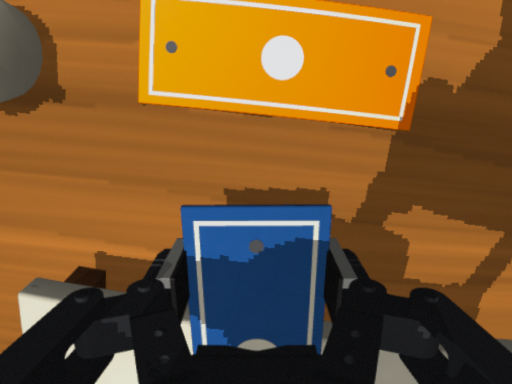

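The plate is gripped evenly on both sides, near end at row 205, jaws 57.7 mm. Lift, and refine the pile pose.

carry_out --rows '[[[0,0,-0.004,0,0,0],[0,0,-0.008,0,0,0],[0,0,-0.014,0,0,0],[0,0,-0.018,0,0,0],[0,0,-0.02,0,0,0],[0,0,-0.02,0,0,0],[0,0,-0.016,0,0,0],[0,0,-0.008,0,0,0],[0,0,0,0,0,0]]]'

```text
time: 9.7
eef_pos: [0.4578, -0.0064, 0.1561]
tcp_rot: [-3.14, -0.004, -3.048]
ft_force: [-0.1, 0.5, -1.7]
grip_width: 0.0576
```

```bash
python3 - <<'E'
from h import *
im=cv2.imread("pics/top0.png")[:,:,::-1].copy()
for lo in ((100,80,20),(100,60,20)):
  for c in blobs(im,lo,(130,255,255),200):
    for z in (.026,): print(c.mean(0).round(),rect(cast(c,z)))
hsv=cv2.cvtColor(im,cv2.COLOR_RGB2HSV)
sub=hsv[185:235,138:162]; m=cv2.inRange(sub,np.array((5,40,60)),np.array((25,190,255)))
cs,_=cv2.findContours(m,cv2.RETR_EXTERNAL,cv2.CHAIN_APPROX_NONE)
for c in cs:
    if cv2.contourArea(c)>150: print("cork",rect(cast(c.reshape(-1,2)+[138,185],.046)))
# side view: rays to z=.026 of blue plate outline
si=cv2.imread("pics/side0.png")[:,:,::-1].copy()
for c in blobs(si,(100,90,30),(130,255,255),60):
    if abs(c.mean(0)-[190,165]).max()<25: print("side",c.mean(0).round(),rect(cast(c,.025,"side")))
s=robot.state();n=robot.camera("top");cv2.imwrite("pics/top1.png",n[:,:,::-1])
plan((.4645,.2829,.14),182.4,16)
E
```

```text
[152. 208.] (array([511.8, 289.2]), array([145.9,  62.4]), 0.94)
[234. 177.] (array([621.4,  14.8]), array([152.5,  59.1]), 5.37)
[335. 150.] (array([ 716. , -313.6]), array([97.3, 92.6]), -0.14)
[179.  83.] (array([933.7, 205.7]), array([91.1, 63.7]), 2.29)
[149. 208.] (array([510.3, 289.4]), array([149. ,  62.9]), 0.59)
[235. 176.] (array([621.5,  15.3]), array([153.8,  60.5]), 5.39)
[335. 150.] (array([ 716. , -313.5]), array([97.7, 95.3]), -44.43)
[179.  83.] (array([933.7, 204. ]), array([91.3, 66.9]), 2.29)
cork (array([511.6, 291.1]), array([109. ,  36.7]), -0.2)
side [190. 167.] (array([504.2, 273. ]), array([145.4,  74. ]), -9.36)
at 9.75 [ 0.4574 -0.0063  0.1554] [-179.94   -0.26 -174.66] F [ 0.29  0.04 -2.09]
[[-0.0021, 0.018, 0.001, -0.06, -0.26, 0.18], [-0.0021, 0.018, 0.001, -0.0, -0.0, 0.18], [-0.002, 0.018, 0.001, 0.0, -0.0, 0.18], [-0.0019, 0.018, 0.001, 0.0, -0.0, 0.18], [-0.0019, 0.018, 0.001, 0.0, -0.0, 0.18], [-0.0018, 0.018, 0.001, 0.0, -0.0, 0.18], [-0.0018, 0.018, 0.001, 0.0, -0.0, 0.18], [-0.0017, 0.018, 0.001, -0.0, -0.0, 0.18], [-0.0017, 0.018, 0.001, -0.0, -0.0, 0.18], [-0.0016, 0.018, 0.001, 0.0, -0.0, 0.18]]
[[-0.0015, 0.018, 0.001, -0.0, -0.0, 0.18], [-0.0015, 0.018, 0.001, 0.0, -0.0, 0.18], [-0.0014, 0.018, 0.001, 0.0, -0.0, 0.18], [-0.0014, 0.018, 0.001, 0.0, -0.0, 0.18], [-0.0013, 0.018, 0.001, 0.0, -0.0, 0.18], [-0.0013, 0.018, 0.001, 0.0, -0.0, 0.18]]
```

carry_out --rows '[[[0,0.008,-0.003,0,0,0],[0,0.014,-0.004,0,0,0],[0,0.018,-0.005,0,0,0],[0,0.02,-0.005,0,0,0],[0,0.02,-0.005,0,0,0],[0,0.02,-0.005,0,0,0],[0,0.016,-0.004,0,0,0],[0,0.01,0,0,0,0],[0,0.004,0,0,0,0],[0,0,0,0,0,0]]]'

```text
time: 10.58
eef_pos: [0.4358, 0.1328, 0.1774]
tcp_rot: [3.138, -0.03, -3.052]
ft_force: [0.3, -1.3, -2.2]
grip_width: 0.0578
```

```bash
python3 - <<'E'
from h import *
im=wplate(.026,'pics/w7.png')
plan((.465,.287,.14),181,8)
E
```

```text
[199 226] [312 347] (array([553.4, 145. ]), array([141.2, 109.7]), 5.68) nearest-x pts [0.478  0.1899]
[181 205] [331 354] (array([547.6, 144.1]), array([172.9, 143.6]), 5.07) nearest-x pts [0.4561 0.2051]
[381 201] [442 286] (array([490.9, 294.2]), array([92.5, 44.9]), 0.6) nearest-x pts [0.4446 0.3018]
[367 186] [450 282] (array([482.1, 288.6]), array([101.7,  69.5]), 0.72) nearest-x pts [0.4313 0.2946]
at 10.6333 [0.4356 0.1323 0.1773] [ 179.8    -1.73 -174.87] F [-1.23  0.08 -2.2 ]
[[-0.0054, 0.0189, 0.0047, 0.2, -1.73, 0.51], [-0.0052, 0.019, 0.0047, 0.0, -0.0, 0.52], [-0.005, 0.019, 0.0047, 0.0, -0.0, 0.52], [-0.0049, 0.0191, 0.0047, -0.0, -0.0, 0.52], [-0.0047, 0.0191, 0.0047, 0.0, -0.0, 0.52], [-0.0045, 0.0192, 0.0047, 0.0, -0.0, 0.52], [-0.0044, 0.0192, 0.0047, -0.0, -0.0, 0.52], [-0.0042, 0.0192, 0.0047, 0.0, -0.0, 0.52]]
```

View pics/w7.png

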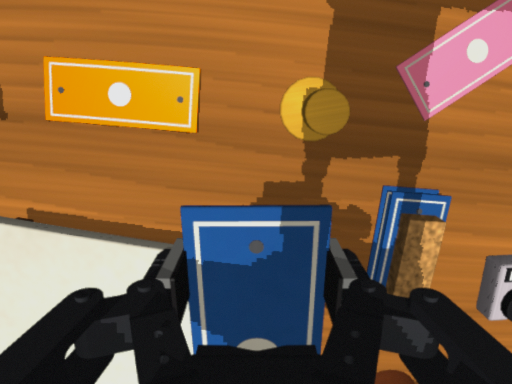

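```bash
python3 - <<'E'
from h import *
im=cv2.imread("pics/w7.png")[:,:,::-1].copy();s=robot.state()
hsv=cv2.cvtColor(im,cv2.COLOR_RGB2HSV)
b=cv2.inRange(hsv,np.array((100,90,30)),np.array((130,255,255)));b[:, :365]=0
P=[]
for r in range(205,283,6):
    c=np.where(b[r])[0]
    if len(c): P.append((c.max()+.5,r))
w=cast(P,.026,"wrist",s);k=np.polyfit(w[:,0],w[:,1],1);print("right edge yaw",np.degrees(np.arctan(k[0])),"y at .45,.51",np.polyval(k,[.45,.51]), "res",np.abs(np.polyval(k,w[:,0])-w[:,1]).max())
Q=[(c,np.where(b[:,c])[0].min()-.5) for c in range(412,448,4)]
w=cast(Q,.026,"wrist",s);print("near edge",w[:,:2].round(4).tolist())
ck=cv2.inRange(hsv,np.array((8,60,60)),np.array((22,200,255)));ck[:200]=0;ck[:,:385]=0;ck[:,450:]=0;ck[300:]=0
cv2.imwrite("pics/ck.png",cv2.resize(np.hstack([im[180:310,370:470,::-1],cv2.cvtColor(ck[180:310,370:470],cv2.COLOR_GRAY2BGR)]),None,fx=4,fy=4))
E
```

```text
right edge yaw -29.783562460644287 y at .45,.51 [0.30712669 0.27278722] res 0.02177725178098544
near edge [[0.431, 0.2812], [0.4306, 0.2851], [0.4312, 0.2893], [0.4309, 0.2932], [0.4305, 0.2972], [0.4311, 0.3014], [0.4308, 0.3054], [0.4353, 0.3106], [0.4359, 0.315]]
```

View pics/ck.png

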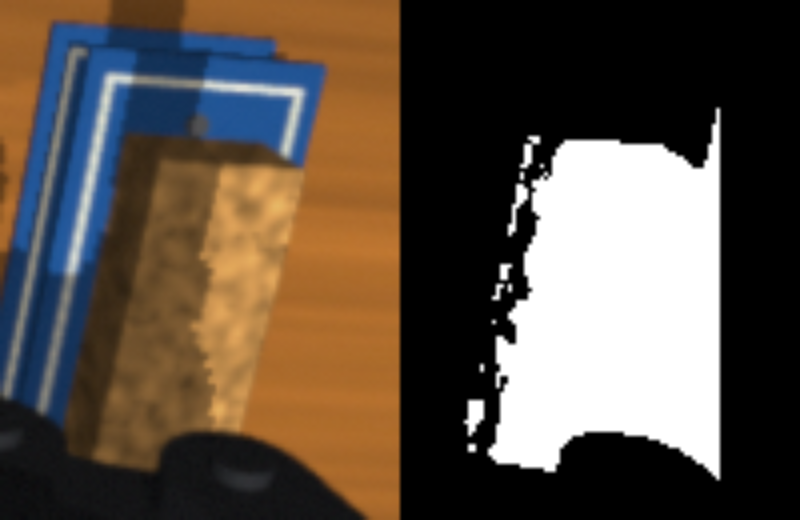

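```bash
python3 - <<'E'
from h import *
s=robot.state()
f=lambda L,z: cast([(370+x/4-.4,180+y/4-.4) for x,y in L],z,"wrist",s)[:,:2].round(4).tolist()
print("plate near corners",f([(87,47),(326,65)],.026))
print("white line corners + down left",f([(107,77),(303,90),(68,280)],.026))
print("cork near corners",f([(158,157),(303,165)],.046), "left edge low",f([(105,440)],.046),"cork right edge low",f([(240,430)],.046))
print(s["eef_pos"])
E
```

```text
plate near corners [[0.4365, 0.2618], [0.4356, 0.3223]]
white line corners + down left [[0.4434, 0.2682], [0.4423, 0.318], [0.4961, 0.2693]]
cork near corners [[0.4558, 0.2744], [0.4549, 0.3095]] left edge low [[0.5286, 0.2778]] cork right edge low [[0.5238, 0.3114]]
[0.43564922 0.13230554 0.17727332]
```

The held plate is level at unchanged pixels. The pile's top plate near corners are at about (392,192) and (451,196), giving centre ≈ (0.511, 0.292) and yaw ≈ 1°.

```bash
python3 - <<'E'
from h import *
plan((.4657,.2912,.12),181,10)
E
```

```text
at 10.6333 [0.4356 0.1323 0.1773] [ 179.8    -1.73 -174.87] F [-1.23  0.08 -2.2 ]
[[-0.0044, 0.0156, 0.0057, 0.2, -1.73, 0.41], [-0.0043, 0.0156, 0.0057, -0.0, -0.0, 0.41], [-0.0042, 0.0156, 0.0057, 0.0, -0.0, 0.41], [-0.0041, 0.0156, 0.0057, 0.0, -0.0, 0.41], [-0.004, 0.0157, 0.0057, -0.0, -0.0, 0.41], [-0.0039, 0.0157, 0.0057, -0.0, -0.0, 0.41], [-0.0037, 0.0157, 0.0057, 0.0, -0.0, 0.41], [-0.0036, 0.0158, 0.0057, 0.0, -0.0, 0.41], [-0.0035, 0.0158, 0.0057, 0.0, -0.0, 0.41], [-0.0034, 0.0158, 0.0057, 0.0, -0.0, 0.41]]
```

carry_out --rows '[[[-0.003,0.01,0.002,0.2,-1,0.4],[-0.004,0.018,0.005,0,-0.7,0.4],[-0.004,0.019,0.006,0,0,0.4],[-0.004,0.02,0.006,0,0,0.4],[-0.004,0.02,0.006,0,0,0.4],[-0.004,0.02,0.006,0,0,0.4],[-0.003,0.015,0.005,0,0,0.4],[-0.003,0.01,0.003,0,0,0.4],[0,0.004,0,0,0,0.2],[0,0,0,0,0,0]]]'

```text
time: 11.47
eef_pos: [0.4561, 0.2667, 0.1304]
tcp_rot: [-3.132, -0.009, -3.125]
ft_force: [0.3, -0.1, -2.6]
grip_width: 0.0577
```

```bash
python3 - <<'E'
from h import *
plan((.4657,.2912,.05),181,8)
E
```

```text
at 11.4667 [0.4561 0.2667 0.1304] [-179.47   -0.5  -179.03] F [ 0.33 -0.1  -2.63]
[[-0.0012, 0.003, 0.0101, -0.53, -0.5, -0.0], [-0.0012, 0.003, 0.0101, -0.0, 0.0, -0.0], [-0.0012, 0.003, 0.0101, 0.0, 0.0, -0.0], [-0.0012, 0.003, 0.0101, -0.0, 0.0, -0.0], [-0.0012, 0.003, 0.0101, 0.0, 0.0, -0.0], [-0.0012, 0.003, 0.0101, 0.0, 0.0, -0.0], [-0.0012, 0.003, 0.0101, 0.0, 0.0, -0.0], [-0.0012, 0.003, 0.0101, 0.0, 0.0, -0.0]]
```

carry_out --rows '[[[-0.002,0.004,0.006,-0.5,-0.5,0],[-0.002,0.006,0.009,0,0,0],[-0.002,0.006,0.01,0,0,0],[-0.001,0.004,0.01,0,0,0],[0,0.002,0.01,0,0,0],[0,0,0.009,0,0,0],[0,0,0.005,0,0,0],[0,0,0.002,0,0,0],[0,0,0,0,0,0]]]'

```text
time: 12.22
eef_pos: [0.4629, 0.2856, 0.0633]
tcp_rot: [-3.137, -0.003, -3.127]
ft_force: [0.5, 0.3, -1.6]
grip_width: 0.0574
```

```bash
python3 - <<'E'
from h import *
plan((.4657,.2912,.03),181,5)
s=robot.state()
for n in ("top","wrist"): cv2.imwrite(f"pics/{n}8.png",robot.camera(n)[:,:,::-1])
t=cv2.imread("pics/top8.png")[160:270,90:230];w=cv2.imread("pics/wrist8.png")
cv2.imwrite("pics/c8.png",np.hstack([cv2.resize(t,(440,384),interpolation=cv2.INTER_CUBIC),w[:,100:440]]))
E
```

```text
at 12.2167 [0.4629 0.2856 0.0633] [-1.7971e+02 -1.5000e-01 -1.7918e+02] F [ 0.5   0.25 -1.64]
[[-0.0006, 0.0011, 0.0067, -0.29, -0.15, -0.04], [-0.0006, 0.0011, 0.0067, -0.0, 0.0, -0.04], [-0.0006, 0.0011, 0.0067, -0.0, 0.0, -0.04], [-0.0006, 0.0011, 0.0067, 0.0, 0.0, -0.04], [-0.0006, 0.0011, 0.0067, 0.0, 0.0, -0.04]]
```

View pics/c8.png

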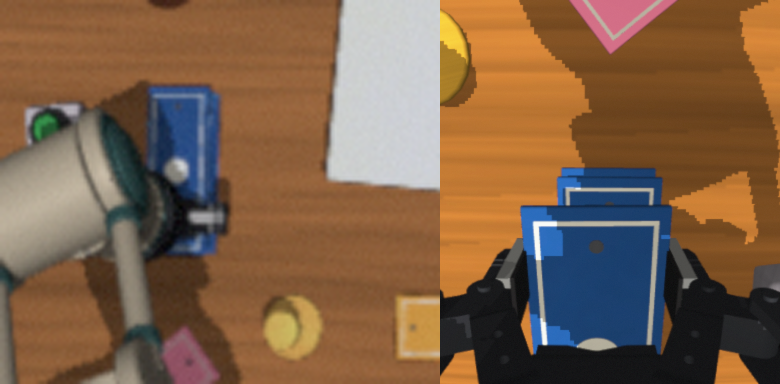

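The held plate's near edge is at cols 521-671, row 207 of the right-hand pane. The pile's top plate below it is at cols 557-661, row 178. Compare their world positions.

```bash
python3 - <<'E'
from h import *
s=robot.state()
a=cast([(217,178),(321,179)],.026,"wrist",s);b=cast([(181,206),(331,207)],s["eef_pos"][2]+.0207,"wrist",s)
print(a.round(4),b.round(4),(a.mean(0)-b.mean(0)).round(4))
im=cv2.imread("pics/wrist8.png")[:,:,::-1].copy()
m=cv2.inRange(cv2.cvtColor(im,cv2.COLOR_RGB2HSV),np.array((100,90,30)),np.array((130,255,255)))
for r in (172,182,186,190,196,200,212,216): c=np.where(m[r])[0];print(r,c.min(),c.max())
E
```

```text
[[0.4381 0.2634 0.026 ]
 [0.4376 0.3224 0.026 ]] [[0.4341 0.2561 0.0848]
 [0.4336 0.3151 0.0848]] [ 0.004   0.0073 -0.0588]
172 222 314
182 218 321
186 218 321
190 218 320
196 218 320
200 218 320
212 181 331
216 181 330
```

carry_out --rows '[[[-0.002,0.003,0.004,-0.3,-0.1,0],[-0.001,0.003,0.006,0,0,0],[-0.001,0.001,0.006,0,0,0],[0,0,0.005,0,0,0],[0,0,0.002,0,0,0],[0,0,0,0,0,0]]]'

```text
time: 12.82
eef_pos: [0.4694, 0.2943, 0.0406]
tcp_rot: [3.138, 0.005, -3.128]
ft_force: [-1.0, 0.3, -1.9]
grip_width: 0.0574
```

```bash
python3 - <<'E'
from h import *
plan((.4665,.2918,.029),181,4)
E
```

```text
at 12.8167 [0.4694 0.2943 0.0406] [ 179.81    0.28 -179.19] F [-0.99  0.31 -1.87]
[[0.0007, -0.0006, 0.0029, 0.19, 0.28, -0.05], [0.0007, -0.0006, 0.0029, -0.0, 0.0, -0.05], [0.0007, -0.0006, 0.0029, 0.0, 0.0, -0.05], [0.0007, -0.0006, 0.0029, 0.0, 0.0, -0.05]]
```

carry_out --rows '[[[0.002,-0.002,0.003,0.2,0.2,0],[0.001,0,0.002,0,0.1,0],[0,0,0.002,0,0,0],[0,0,0.001,0,0,0],[0,0,0.001,0,0,0]]]'

```text
time: 13.23
eef_pos: [0.466, 0.292, 0.0307]
tcp_rot: [-3.141, -0.001, -3.127]
ft_force: [-0.5, 0.8, -2.0]
grip_width: 0.0579
```

Position is spot on; ease down until contact shows.

carry_out --rows '[[[0,0,0.0008,0,0,0],[0,0,0.0008,0,0,0],[0,0,0.0008,0,0,0]]]'

```text
time: 13.48
eef_pos: [0.4662, 0.292, 0.0284]
tcp_rot: [-3.141, -0.0, -3.128]
ft_force: [-0.6, 0.2, -0.3]
grip_width: 0.0577
```

carry_out --rows '[[[0,0,0.0006,0,0,0],[0,0,0.0004,0,0,0]]]'

```text
time: 13.65
eef_pos: [0.4662, 0.292, 0.0283]
tcp_rot: [-3.141, -0.0, -3.127]
ft_force: [-1.3, -0.2, 2.3]
grip_width: 0.0576
```

carry_out --rows '[[[0,0,0,0,0,0],[0,0,0,0,0,0],[0,0,0,0,0,0],[0,0,0,0,0,0],[0,0,0,0,0,0],[0,0,0,0,0,0],[0,0,0,0,0,0]]]' --grip 0

```text
time: 14.23
eef_pos: [0.4683, 0.2929, 0.0291]
tcp_rot: [3.14, 0.005, -3.127]
ft_force: [0.1, -0.3, 0.5]
grip_width: 0.0858
```

carry_out --rows '[[[0,0,-0.006,0,0,0],[0,0,-0.014,0,0,0],[0,0,-0.02,0,0,0],[0,0,-0.025,0,0,0],[0,0,-0.025,0,0,0],[0,0,-0.025,0,0,0],[0,0,-0.015,0,0,0],[0,0,0,0,0,0]]]'

```text
time: 14.9
eef_pos: [0.4665, 0.2921, 0.1655]
tcp_rot: [-3.141, 0.0, -3.127]
ft_force: [-0.1, -0.0, -0.4]
grip_width: 0.0849
```

```bash
python3 - <<'E'
from h import *
im=wplate(.049,'pics/w9.png')
t=robot.camera("top");s=robot.state()
# pixel of top camera blue key, both heights
o=cv2.imread("pics/top0.png")[:,:,::-1].copy()
for c in blobs(o,(105,120,40),(125,255,255),20):
    if abs(c.mean(0)-[366,191]).max()<12: 
        (x,y),r=cv2.minEnclosingCircle(c.astype(np.float32));print("key",x,y,r,cast([(x,y)],.05).round(4))
si=cv2.imread("pics/side0.png")[:,:,::-1].copy()
for c in blobs(si,(100,120,40),(125,255,255),20):
    if abs(c.mean(0)-[363,258]).max()<12: print("side key",c.mean(0),cast([c.mean(0)],.05,"side").round(4))
plan((.5756,-.4075,.16),181,20)
E
```

```text
[219 140] [293 307] (array([508.1, 293.5]), array([155. ,  59.5]), 1.19) nearest-x pts [0.4303 0.3163]
key 366.2173767089844 191.17391967773438 4.221090316772461 [[ 0.5767 -0.4081  0.05  ]]
side key [363.72 255.96] [[ 0.57   -0.4129  0.05  ]]
at 15.0 [0.4649 0.2913 0.1626] [-179.87   -0.23 -179.19] F [-0.37  0.13 -0.7 ]
[[-0.005, -0.035, 0.0001, -0.13, -0.23, -0.01], [-0.005, -0.035, 0.0001, -0.0, 0.0, -0.01], [-0.005, -0.035, 0.0001, 0.0, 0.0, -0.01], [-0.005, -0.035, 0.0001, -0.0, 0.0, -0.01], [-0.005, -0.035, 0.0001, 0.0, 0.0, -0.01], [-0.005, -0.035, 0.0001, -0.0, 0.0, -0.01], [-0.005, -0.035, 0.0001, -0.0, 0.0, -0.01], [-0.005, -0.035, 0.0001, 0.0, 0.0, -0.01], [-0.005, -0.035, 0.0001, -0.0, 0.0, -0.01], [-0.005, -0.035, 0.0001, 0.0, 0.0, -0.01]]
[[-0.005, -0.035, 0.0001, -0.0, 0.0, -0.01], [-0.005, -0.035, 0.0001, 0.0, 0.0, -0.01], [-0.005, -0.035, 0.0001, 0.0, 0.0, -0.01], [-0.005, -0.035, 0.0001, -0.0, 0.0, -0.01], [-0.005, -0.035, 0.0001, 0.0, 0.0, -0.01], [-0.005, -0.035, 0.0001, -0.0, 0.0, -0.01], [-0.0049, -0.035, 0.0001, 0.0, 0.0, -0.01], [-0.0049, -0.035, 0.0001, 0.0, 0.0, -0.01], [-0.0049, -0.035, 0.0001, 0.0, 0.0, -0.01], [-0.0049, -0.035, 0.0001, 0.0, 0.0, -0.01]]
```

View pics/w9.png

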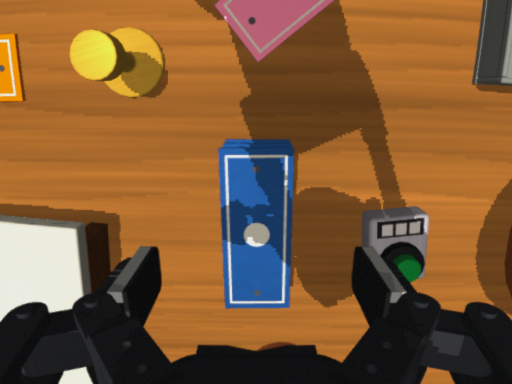

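Plate lies at (256,223), aligned over the pile, both its sides flush with the plates beneath. Now close the fingers and travel to the blue key.

carry_out --rows '[[[-0.002,-0.015,-0.002,0,0,0],[-0.005,-0.03,-0.002,0,0,0],[-0.005,-0.035,-0.002,0,0,0],[-0.005,-0.035,0,0,0,0],[-0.005,-0.035,0,0,0,0],[-0.005,-0.035,0,0,0,0],[-0.005,-0.035,0,0,0,0],[-0.005,-0.035,0,0,0,0],[-0.005,-0.035,0,0,0,0],[-0.005,-0.035,0,0,0,0]]]' --grip 1

```text
time: 15.83
eef_pos: [0.5075, -0.0395, 0.1514]
tcp_rot: [3.141, -0.034, -3.114]
ft_force: [0.2, 0.2, -0.2]
grip_width: 0.0
```

```bash
python3 - <<'E'
from h import *
plan((.57,-.35,.16),181,10)
E
```

```text
at 15.8333 [ 0.5075 -0.0395  0.1514] [ 179.97   -1.97 -178.44] F [ 0.2   0.16 -0.21]
[[-0.0054, -0.0312, -0.0009, 0.03, -1.97, 0.05], [-0.0054, -0.0312, -0.0009, -0.0, -0.0, 0.06], [-0.0055, -0.0312, -0.0009, 0.0, -0.0, 0.06], [-0.0055, -0.0312, -0.0009, -0.0, -0.0, 0.06], [-0.0055, -0.0312, -0.0009, -0.0, -0.0, 0.06], [-0.0056, -0.0312, -0.0009, 0.0, -0.0, 0.06], [-0.0056, -0.0312, -0.0009, -0.0, -0.0, 0.06], [-0.0056, -0.0312, -0.0009, 0.0, -0.0, 0.06], [-0.0056, -0.0312, -0.0009, -0.0, -0.0, 0.06], [-0.0057, -0.0312, -0.0009, 0.0, -0.0, 0.06]]
```

carry_out --rows '[[[-0.006,-0.031,-0.004,0,-1,0],[-0.006,-0.033,-0.003,0,-1,0],[-0.006,-0.035,-0.003,0,-0.3,0],[-0.006,-0.035,-0.002,0,-0.3,0],[-0.006,-0.035,-0.002,0,-0.3,0],[-0.006,-0.035,-0.002,0,-0.2,0],[-0.006,-0.03,-0.002,0,0,0],[-0.005,-0.02,0,0,0,0],[-0.003,-0.008,0,0,0,0],[0,0,0,0,0,0]]]'

```text
time: 16.67
eef_pos: [0.5542, -0.3173, 0.146]
tcp_rot: [3.126, -0.009, -3.124]
ft_force: [-0.5, -0.1, 0.4]
grip_width: 0.0003
```

```bash
python3 - <<'E'
from h import *
s=robot.state();im=robot.camera("wrist");cv2.imwrite("pics/w10.png",im[:,:,::-1])
for c in blobs(im,(100,120,40),(130,255,255),150):
    (x,y),r=cv2.minEnclosingCircle(c.astype(np.float32));print(x,y,r,cast([(x,y)],.05,"wrist",s).round(4),rect(cast(c,.05,"wrist",s)))
plan((.5765,-.408,.10),181,6)
E
```

```text
256.0 336.4821472167969 14.789702415466309 [[ 0.6873 -0.3129  0.05  ]] (array([ 687.1, -312.8]), array([30.7, 12.6]), 0.65)
137.623291015625 216.71917724609375 17.770362854003906 [[ 0.5753 -0.407   0.05  ]] (array([ 575.6, -407.3]), array([29.4, 25.6]), -32.22)
at 16.7167 [ 0.5536 -0.316   0.1457] [ 179.05   -0.59 -178.97] F [ 0.6  -0.43 -1.14]
[[-0.0035, -0.0154, 0.0076, 0.95, -0.59, -0.0], [-0.0035, -0.0154, 0.0076, -0.0, -0.0, 0.0], [-0.0035, -0.0154, 0.0076, 0.0, -0.0, 0.0], [-0.0035, -0.0154, 0.0076, 0.0, -0.0, 0.0], [-0.0035, -0.0154, 0.0076, -0.0, -0.0, 0.0], [-0.0035, -0.0154, 0.0076, 0.0, -0.0, 0.0]]
```

Key at (0.5755, -0.4075), with both views agreeing.

carry_out --rows '[[[-0.003,-0.012,0.003,0.9,-0.5,0],[-0.004,-0.016,0.005,0,0,0],[-0.004,-0.018,0.006,0,0,0],[-0.004,-0.018,0.006,0,0,0],[-0.003,-0.012,0.006,0,0,0],[-0.001,-0.006,0.005,0,0,0],[0,0,0.003,0,0,0],[0,0,0,0,0,0]]]'

```text
time: 17.38
eef_pos: [0.575, -0.3978, 0.1051]
tcp_rot: [3.137, -0.005, -3.117]
ft_force: [0.3, 0.1, 0.3]
grip_width: 0.0002
```

```bash
python3 - <<'E'
from h import *
plan((.5755,-.4075,.058),181,6)
E
```

```text
at 17.3833 [ 0.575  -0.3978  0.1051] [ 179.75   -0.29 -178.6 ] F [0.29 0.12 0.27]
[[-0.0, -0.0016, 0.0079, 0.25, -0.29, 0.07], [-0.0001, -0.0016, 0.0079, 0.0, -0.0, 0.07], [-0.0001, -0.0016, 0.0079, 0.0, -0.0, 0.07], [-0.0001, -0.0016, 0.0079, -0.0, -0.0, 0.07], [-0.0001, -0.0016, 0.0079, 0.0, -0.0, 0.07], [-0.0001, -0.0016, 0.0079, 0.0, -0.0, 0.07]]
```

carry_out --rows '[[[0,-0.003,0.006,0.2,-0.2,0],[0,-0.003,0.008,0,0,0],[0,-0.002,0.009,0,0,0],[0,-0.001,0.008,0,0,0],[0,0,0.006,0,0,0],[0,0,0.003,0,0,0],[0,0,0,0,0,0]]]'

```text
time: 17.97
eef_pos: [0.5742, -0.4044, 0.0609]
tcp_rot: [3.139, -0.003, -3.115]
ft_force: [-0.9, -0.8, 0.0]
grip_width: 0.0001
```

```bash
python3 - <<'E'
from h import *
plan((.5755,-.4075,.054),181,2)
E
```

```text
at 17.9667 [ 0.5742 -0.4044  0.0609] [ 1.7982e+02 -1.5000e-01 -1.7849e+02] F [-0.85 -0.79  0.03]
[[-0.0006, -0.0016, 0.0034, 0.18, -0.16, 0.25], [-0.0006, -0.0015, 0.0034, 0.0, -0.0, 0.26]]
```

carry_out --rows '[[[-0.001,-0.002,0.003,0.2,0,0],[0,0,0.003,0,0,0],[0,0,0.002,0,0,0],[0,0,0.002,0,0,0],[0,0,0.002,0,0,0],[0,0,0.0015,0,0,0],[0,0,0.0015,0,0,0]]]'

```text
time: 18.55
eef_pos: [0.5761, -0.4066, 0.0466]
tcp_rot: [-3.139, -0.001, -3.115]
ft_force: [-1.4, 0.7, 3.9]
grip_width: 0.0
```

carry_out --rows '[[[0,0,0.0015,0,0,0],[0,0,0.0015,0,0,0],[0,0,0.0015,0,0,0],[0,0,0.0012,0,0,0],[0,0,0.0012,0,0,0]]]'

```text
time: 18.97
eef_pos: [0.5761, -0.4066, 0.0441]
tcp_rot: [-3.138, 0.0, -3.115]
ft_force: [-2.8, 1.9, 8.2]
grip_width: 0.0001
```

carry_out --rows '[[[0,0,0.0015,0,0,0],[0,0,0.0018,0,0,0],[0,0,0.0015,0,0,0]]]'

```text
time: 19.22
eef_pos: [0.5761, -0.4066, 0.044]
tcp_rot: [-3.136, 0.002, -3.114]
ft_force: [-1.3, 2.8, 8.2]
grip_width: 0.0001
```

carry_out --rows '[[[0,0,-0.004,0,0,0],[0,0,-0.01,0,0,0],[0,0,-0.02,0,0,0],[0,0,-0.025,0,0,0],[0,0,-0.025,0,0,0],[0,0,-0.02,0,0,0],[0,0,-0.01,0,0,0],[0,0,0,0,0,0],[0,0,0,0,0,0]]]'

```text
time: 19.97
eef_pos: [0.5764, -0.4065, 0.1624]
tcp_rot: [-3.136, 0.002, -3.115]
ft_force: [-0.5, -0.4, -0.4]
grip_width: 0.0003
```

```bash
python3 - <<'E'
from h import *
s=robot.state();print(s["eef_pos"],s["ft_force"])
t=robot.camera("top");si=robot.camera("side")
for c in blobs(t,(100,90,30),(130,255,255),300):
    if c[:,0].mean()<260 and c[:,1].mean()>130: print(rect(cast(c,.049)))
a=cv2.resize(t[150:290,90:230],(400,400),interpolation=cv2.INTER_CUBIC);b=cv2.resize(si[120:300,150:400],(400,288),interpolation=cv2.INTER_CUBIC)
b=cv2.copyMakeBorder(b,0,112,0,0,cv2.BORDER_CONSTANT)
cv2.imwrite("pics/fin.png",np.hstack([a,b])[:,:,::-1])
E
```

```text
[ 0.57641755 -0.40649867  0.16241556] [-0.52741003 -0.40789091 -0.43597738]
(array([511.8, 286.7]), array([146.6,  67.4]), 1.01)
```

View pics/fin.png

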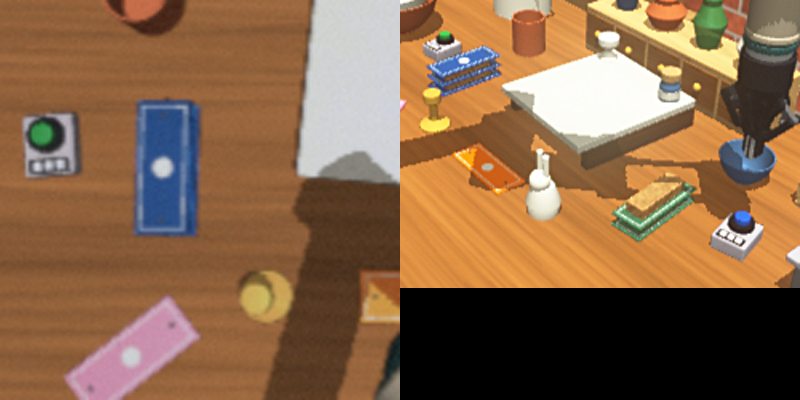

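The plate lies square on the blue pile (left pane, 166,168), the blue key is up (right pane, 741,218), and all other wares are in place. I am handing in.

```bash
python3 -c "
from rig import robot
print(robot.finish_job())"
```

```text
the job is handed in; nothing more can be done
None
```

The job is handed in at about 20 s of the 64 s allowed. `finish_job` gives no verdict, so the results below are my own checks.

- **Slide:** I drew the loose blue plate out over the riser's front edge until about 59 mm (39%) stuck out. That puts it at x ≈ -0.124 m in the riser frame.
- **Placing:** I gripped the plate across its width, with the jaws reading 57.7 mm, and carried it level. I eased it down onto the blue pile's cork until the force changed from -2.0 to +2.3 N, then released it.
- **Key:** I pressed the blue key about 6 mm down from its nominal height, to its stop. The force was 8.2 N, above the 5 N at full depth. I then lifted the arm clear.

In the last pictures the plate lay flat and square on the pile, at about 1° yaw, the same as the plate below. Both keys were up and the other wares looked undisturbed.

**Disagreements:** the top and wrist cameras differed by 2 to 4 mm sideways on the pile's position, and by up to about 7 mm on the placed plate (its top-camera outline came out about 7 mm too wide). I relied on the wrist view, which showed the plate flush with those beneath. For the key, the top and wrist views agreed within about 1 mm, while the side view read about 6 mm off.

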